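# Make up two electronics kits from the storeroom stock

## Task

Make up the two kits from the parts on the bench, one part to a compartment, each standing upright and flat on the tray floor. The three-compartment tray gets the tall jar in its middle compartment, with the heatsink and the carton in the two end ones (either way round); the two-compartment tray gets the short jar and the transformer (either way round). Leave the component reel and the multimeter where they are.

Things in the scene. Friction and masses are not known exactly. Their poses are not given: they have to be found in the camera images.
- tray3: Longer low grey kit tray, fixed, left or right: 94 mm (its x) by 244 mm (its y, which lies within 0.15 rad of world y), three equal open compartments in a row along y, each 86 mm (x) by 76 mm (y) inside, centred at y = -80, 0 and +80 mm. Floor 4 mm thick; walls and dividers 4 mm thick, tops 16 mm above the bench. Origin: centre of the underside; z up.
- tray2: Shorter low grey kit tray, fixed, left or right: 94 mm (its x) by 164 mm (its y, which lies within 0.15 rad of world y), two equal open compartments in a row along y, each 86 mm (x) by 76 mm (y) inside, centred at y = -40 and +40 mm. Floor 4 mm thick; walls and dividers 4 mm thick, tops 16 mm above the bench. Origin: centre of the underside; z up.
- heatsink_mid (a point): Bare aluminium finned heatsink, a block 44 mm (its x) by 52 mm (its y), 52 mm high, upright fins running along y on a 10 mm base, loose, about 160 g; the outer fins are flat faces to grip across its x. The point is its centre, half-way up (26 mm above its foot); z up.
- tall_jar_mid (a point): White round screw jar with a slightly narrower black lid (34 mm across, the top 16 mm), body 36 mm in diameter and 86 mm high (the tall, narrow one of the two jars), standing upright, loose, about 110 g. The point is its centre, half-way up (43 mm above its foot); z up.
- short_jar_mid (a point): White round screw jar with a slightly narrower black lid (47 mm across, the top 16 mm), body 52 mm in diameter and 52 mm high (the short, wide one of the two jars), standing upright, loose, about 80 g. The point is its centre, half-way up (26 mm above its foot); z up.
- carton_mid (a point): Small closed brown cardboard carton with a pale paper strip, 38 mm (its x) by 56 mm (its y), 52 mm high, loose, rigid, about 90 g. The point is its centre, half-way up (26 mm above its foot); z up.
- transformer_mid (a point): Small mains transformer: dark steel core 50 mm (its x) by 26 mm (its y), 52 mm high, with a copper winding that bulges out of both broad faces to 44 mm overall along its y (29 mm wide, 27 mm high, at mid height); loose, about 300 g. The flat core ends can be gripped across its x (50 mm). The point is its centre, half-way up (26 mm above its foot); z up.
- reel: Black component reel lying flat on the bench at the left of the parts, 130 mm in diameter, 12 mm thick, loose; not part of the job. Origin: centre of its underside.
- meter: Black hand-held multimeter with a grey face lying on its back at the right of the parts, 75 mm (its x) by 150 mm (its y), 41 mm high with its dial, loose; not part of the job. Origin: centre of its underside.
Not all that is in view belongs to the job. What is shaped like the part that bears short_jar_mid but blue or turquoise is not meant.

How it is judged:
At the end, for the whole second after the job is handed in: Long tray: tall jar in the middle compartment, heatsink and carton in the two end ones; short tray: short jar in one compartment, transformer in the other. Every part's centre is inside its compartment, its foot within 5 mm of the tray floor, upright within 0.1 rad, at rest (x of heatsink_mid in the frame of tray3 between -0.036 and 0.036 m and z of heatsink_mid in the frame of tray3 between 0.025 and 0.035 m and angle between each of heatsink_mid, carton_mid, tall_jar_mid, short_jar_mid, transformer_mid's own z axis and vertical below 0.1 rad and linear speed of each of heatsink, carton, tall_jar, short_jar, transformer below 0.02 m/s and x of carton_mid in the frame of tray3 between -0.036 and 0.036 m and z of carton_mid in the frame of tray3 between 0.025 and 0.035 m and x of tall_jar_mid in the frame of tray3 between -0.036 and 0.036 m and z of tall_jar_mid in the frame of tray3 between 0.042 and 0.052 m and y of tall_jar_mid in the frame of tray3 between -0.03 and 0.03 m and ((y of heatsink_mid in the frame of tray3 between 0.05 and 0.11 m and y of carton_mid in the frame of tray3 between -0.11 and -0.05 m) or (y of heatsink_mid in the frame of tray3 between -0.11 and -0.05 m and y of carton_mid in the frame of tray3 between 0.05 and 0.11 m)) and x of short_jar_mid in the frame of tray2 between -0.036 and 0.036 m and z of short_jar_mid in the frame of tray2 between 0.025 and 0.035 m and x of transformer_mid in the frame of tray2 between -0.036 and 0.036 m and z of transformer_mid in the frame of tray2 between 0.025 and 0.035 m and ((y of short_jar_mid in the frame of tray2 between 0.01 and 0.07 m and y of transformer_mid in the frame of tray2 between -0.07 and -0.01 m) or (y of short_jar_mid in the frame of tray2 between -0.07 and -0.01 m and y of transformer_mid in the frame of tray2 between 0.01 and 0.07 m))); the robot touches nothing.
It fails at once if the component reel is pushed more than 20 mm (distance of reel from where it was at the start of the episode above 0.02 m).
It fails at once if the multimeter is pushed more than 20 mm (distance of meter from where it was at the start of the episode above 0.02 m).
It also fails if it takes over 115 s, if anything falls off the work surface, if the arm or the gripper's body presses on something with over 40 N, if the wrist force passes 120 N, or if a joint passes its speed limit or range.

## Robot

A 7-joint arm with a two-finger parallel gripper is mounted at the origin on the work surface. World frame = base frame: x ahead of the robot, y to its left, z up, the work surface at z = 0. Lengths are in m, angles in rad, forces in N, time in s.
With the tool pointing down it reaches from about 0.4 to 0.85 m from the base axis. Payload 4.5 kg.
Tool frame: the origin (TCP) lies at the very end of the fingers, on their centre line; the grasp point (between the pads) lies 19 mm behind it; z points along the fingers, x is the direction in which the jaws open and shut, and the axes are right-handed (so a half turn about z gives the same grasp; the last joint's range is limited). The gripper opens to 85 mm and grips with 20 to 120 N. Pads are 22 mm wide; open, the fingers measure 114 mm over their backs; the gripper's body (76 mm by 85 mm) begins 54 mm behind the grasp point. The pads swing forward as they close: fully open they stand 13 mm farther back than shut.
Start: joints at [1.382, 0.689, -0.195, 1.565, 0.157, 0.902, -0.215], TCP at [0.138, -0.61, 0.231] pointing down, gripper open.
Joint ranges: [-3.01, 3.01], [-0.46, 2.08], [-1.47, 1.51], [0.13, 2.56], [-1, 4.14], [0.04, 2.09], [-2.66, 2.66]. Speed limits (rad/s): [2.57, 2.57, 3.14, 3.14, 3.14, 3.14, 3.14].

## Interface

Orientations are given as a unit quaternion [w, x, y, z].
In Python, from station import observe, imaging, hand_in, finder gives the robot as it stands.
- The arm moves only by the tool carry_out, never from a script. Its argument "increments" is one flat list of numbers, 6 for each row, row after row: the shift along the tool's x, y, z in units of 40 mm (1.0 is 40 mm), then the turn, a rotation vector about the tool's x, y, z in units of 6 degrees (1.0 is 6 degrees). A call has exactly 8 rows; each row shifts and turns the commanded pose from where the row before left it, along the tool's axes as they then stand; what a row does not reach is not made up. A row lasts 1/12 s, in which the tool goes at most 41.7 mm and 7.16 degrees, less where a joint would pass 70% of its speed; a pose out of reach is approached as far as the arm can. A call is refused whole if a number of a shift passes 1 or a number of a turn 1, either way. A call with a gripper value outside its range is refused whole. "grip" is the gripper's target within -1 to 1 (shut at 1, half-way at 0, fully open at -1), set as the call begins (left out, the last holds). The fingers move at their own pace and stop on an object; "force" is the grip in N (left out, the last holds). Time passes only in rows, so rows that do not move let the fingers close, or fill a call up. It gives the time, the measured TCP pose, the force and the opening at its end, in the units of the state.
- observe(): the state, without advancing time (a new reading comes with each control period).
- imaging.get_image(name): name is "scene" or "top"; returns the picture (384x512x3 uint8, blue, green, red); there is no depth.
- imaging.camera_model(name): a dict with "fx", "fy", "cx", "cy" (pixels), "k1" (the pictures are not rectified: a ray, as slopes to the right and down, at radius r is drawn at 1 + k1 r^2 times it, then the intrinsics apply), "R" (3x3) and "t" (3): a world point X has camera coordinates R X + t. Camera axes: x right, y down, z forward; pixel columns grow to the right and rows downward; lengths in m; the calibration is good to about 2 mm. A picture is of the moment at which its call begins. camera_model takes no time and is no camera call.
- hand_in(): hands the job in, once; it reports no verdict.
Trained networks look in the newest picture that a camera, given by its name, has taken for a name from the list of things; names that differ only in an ending like _2 or _b are one class to them, and where a whole thing is asked for, a point or a joint stands for the part that bears it (a point fixed in the world has none). Each returns a list of dicts, best first, with "p" (0 to 1); they miss things now and then, are a little off and sometimes report something else, mostly with a low value. They report only what shows in the picture. A call takes as long as a camera call. They do not tell look-alikes from the thing itself.
- finder.spot_in(camera, thing): "location" ([x, y, z] in m, in world coordinates, good to about 4 mm: the middle of the surface that is visible of it).
- finder.cut_out(camera, thing): "region" (384x512 bool, what is visible of it).
The state is a dict: "time_s": time; "qpos": joint angles; "dq": joint speeds; "joint_efforts": joint torques, N m; "tcp_pos": TCP position; "tcp_rot": TCP orientation; "ft_force": force on the tool from outside, world axes, zero at the start; "torque": the same for the moment, N m; "width": finger opening in m.
Only numpy, scipy, OpenCV 4.12 (cv2) and the standard library are available. Lean on these libraries where they do the work, as an engineer would, in place of code of your own. Each camera call takes 0.05 s, during which the arm holds its last target. There are 200 camera calls.

## Working session

There is one attempt and no reset: what is moved stays moved. The work goes in short steps, Python scripts to look and compute and a tool call to move; the robot and the scene stay as the last step left them, time stands still between calls to the robot, and variables do not carry over. Pictures are saved under pics/ and viewed, about 12 in all and at most 16, crops included, and the job is handed in when it is done.

Besides the shell and the picture viewer there is one more tool, called after ">>>" as name(argument=value, ...) on one line, values as JSON. carry_out: Moves the arm, as the interface text tells. Its arguments: {"type":"object","properties":{"increments":{"type":"array"},"grip":{"type":"number"},"force":{"type":"number"}},"required":["increments"]}

```bash
mkdir -p pics
cat > h.py <<'E'
import numpy as np, cv2
from station import observe, imaging, hand_in, finder
def ray(cam,uv):
    m=imaging.camera_model(cam);uv=np.atleast_2d(np.array(uv,float))
    d=np.c_[(uv[:,0]-m['cx'])/m['fx'],(uv[:,1]-m['cy'])/m['fy']];s=d.copy()
    for _ in range(20): s=d/(1+m['k1']*(s**2).sum(1,keepdims=True))
    R=np.array(m['R']);t=np.array(m['t']);return -R.T@t,np.c_[s,np.ones(len(s))]@R
def onz(cam,uv,z):
    o,d=ray(cam,uv);return (o+d*((z-o[2])/d[:,2])[:,None])[:,:2]
def proj(cam,X):
    m=imaging.camera_model(cam);c=np.atleast_2d(X)@np.array(m['R']).T+np.array(m['t'])
    s=c[:,:2]/c[:,2:];s=s*(1+m['k1']*(s**2).sum(1,keepdims=True));return s*[m['fx'],m['fy']]+[m['cx'],m['cy']]
E
python3 - <<'E'
from h import *
for c in('top','scene'): cv2.imwrite(f'pics/{c}0.png',imaging.get_image(c)); m=imaging.camera_model(c); print(c,np.round(-np.array(m['R']).T@m['t'],3),m['fx'])
for c in('top','scene'):
  for n in ['tray3','tray2','heatsink_mid','tall_jar_mid','short_jar_mid','carton_mid','transformer_mid','reel','meter']:
    for r in finder.spot_in(c,n)[:3]: print(c,n,round(r['p'],2),np.round(r['location'],3),proj(c,r['location']).round()[0])
print(observe())
E
```

```text
top [ 0.183 -0.02   1.385] 458.86671177894675
scene [ 1.105 -0.454  0.999] 395.9935857940138
top tray3 0.91 [ 0.61  -0.158  0.004] [305. 165.]
top tray3 0.61 [0.628 0.15  0.006] [208. 160.]
top tray2 0.91 [ 0.61  -0.158  0.004] [305. 165.]
top tray2 0.61 [0.628 0.15  0.006] [208. 160.]
top heatsink_mid 0.6 [0.484 0.273 0.045] [164. 202.]
top tall_jar_mid 0.68 [ 0.476 -0.132  0.086] [300. 201.]
top short_jar_mid 0.73 [ 0.472 -0.288  0.053] [352. 204.]
top short_jar_mid 0.73 [ 0.474 -0.384  0.051] [384. 204.]
top short_jar_mid 0.53 [ 0.386 -0.329  0.055] [367. 233.]
top carton_mid 0.75 [ 0.47  -0.016  0.056] [260. 205.]
top transformer_mid 0.82 [0.478 0.142 0.053] [207. 203.]
top reel 0.76 [0.373 0.483 0.008] [ 97. 241.]
top meter 0.66 [ 0.344 -0.472  0.032] [414. 247.]
scene tray3 0.94 [ 0.618 -0.158  0.005] [233. 254.]
scene tray3 0.74 [0.622 0.14  0.005] [312. 207.]
scene tray2 0.94 [ 0.618 -0.158  0.005] [233. 254.]
scene tray2 0.74 [0.622 0.14  0.005] [312. 207.]
scene heatsink_mid 0.57 [0.493 0.266 0.04 ] [317. 158.]
scene tall_jar_mid 0.7 [ 0.498 -0.143  0.059] [213. 213.]
scene
[... 406 characters left out ...]
'qpos': array([ 1.38177578,  0.68910613, -0.19457478,  1.56532142,  0.15724642,
        0.90250503, -0.21505121]), 'dq': array([ 3.99868303e-05, -1.97964638e-03, -1.90859585e-03, -1.50021984e-03,
       -1.24571218e-03,  3.48920095e-04, -1.32884022e-03]), 'joint_efforts': array([ 1.58095149e-04, -5.39555705e+01, -1.26672998e+00, -1.58885247e+01,
        1.00579677e-02,  1.35814716e-03,  2.82471603e-05]), 'tcp_pos': array([ 0.13813848, -0.60954985,  0.2313065 ]), 'tcp_rot': array([-2.40891263e-06,  7.81345611e-01, -6.24098579e-01,  2.36654483e-05]), 'ft_force': array([-0.18034324, -0.0898977 ,  0.03580716]), 'torque': array([-0.00571359,  0.0328883 , -0.01133506]), 'width': 0.085594355015825}
```

Run:
```python
from h import *
i=cv2.imread('pics/top0.png')[120:300,60:460];cv2.imwrite('pics/top0b.png',cv2.resize(i,None,fx=2,fy=2,interpolation=cv2.INTER_CUBIC))
i=cv2.imread('pics/scene0.png')[100:340,60:380];cv2.imwrite('pics/scene0b.png',cv2.resize(i,None,fx=2.5,fy=2.5,interpolation=cv2.INTER_CUBIC))
```

```text
(no output)
```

View pics/top0b.png

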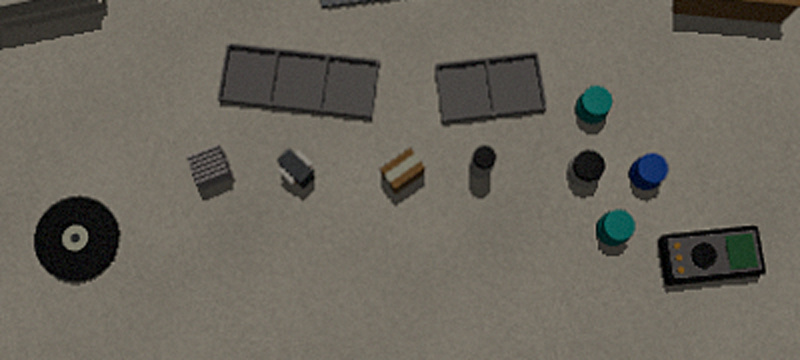

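View pics/scene0b.png

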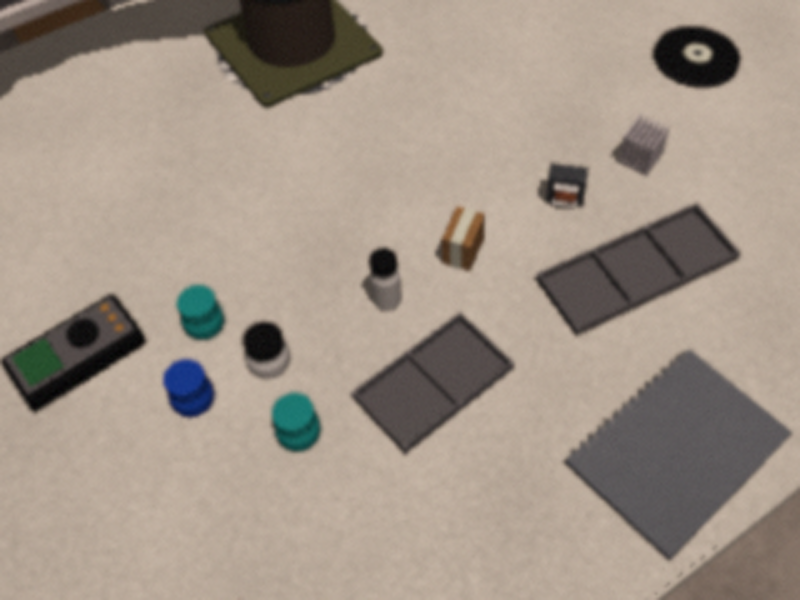

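Top view: short-jar shapes are at the full-picture pixels (352,204) black lid/white body, (357,172) turquoise, (384,205) blue and (367,233) turquoise. Only (352,204) fits, and the scene crop shows its white body. The long tray is at left (208,160) and the short one at right (305,165). Next I fit poses by silhouette in both views.

```bash
cat > fit.py <<'E'
from h import *
from scipy.optimize import minimize
def box(x,y,z0,z1): return np.array([[sx*x/2,sy*y/2,z] for sx in(1,-1) for sy in(1,-1) for z in(z0,z1)])
def cyl(d,z0,z1): a=np.linspace(0,2*np.pi,24,0); return np.array([[d/2*np.cos(t),d/2*np.sin(t),z] for t in a for z in(z0,z1)])
M={'tray3':[box(.094,.244,0,.016)],'tray2':[box(.094,.164,0,.016)],'heatsink_mid':[box(.044,.052,0,.052)],'carton_mid':[box(.038,.056,0,.052)],
'transformer_mid':[box(.05,.026,0,.052),box(.029,.044,.0125,.0395)],'tall_jar_mid':[cyl(.036,0,.07),cyl(.034,.07,.086)],'short_jar_mid':[cyl(.052,0,.036),cyl(.047,.036,.052)]}
S=4
def render(c,n,p,o,z=0):
    m=np.zeros((384,512),np.float32); m=np.zeros((384*2,512*2),np.uint8)
    a=p[2];R=np.array([[np.cos(a),-np.sin(a),0],[np.sin(a),np.cos(a),0],[0,0,1]])
    for V in M[n]:
        q=proj(c,V@R.T+[p[0],p[1],z]); q=cv2.convexHull(((q+.5)*2*16-8).astype(np.float32)).round().astype(np.int32)
        cv2.fillConvexPoly(m,q,255,cv2.LINE_AA,4)
    return cv2.resize(m,(512,384),interpolation=cv2.INTER_AREA)/255.
def pick(c,n,near):
    L=finder.cut_out(c,n); b=None
    for r in L:
        v,u=np.nonzero(r['region']); d=np.hypot(*(onz(c,[[u.mean(),v.mean()]],.02)[0]-near))
        if b is None or d<b[0]: b=(d,r['region'].astype(float))
    return b if b and b[0]<.06 else None
def fit(n,near,yaws,cams=('top','scene'),z=0):
    R={c:pick(c,n,near) for c in cams}; R={c:r[1] for c,r in R.items() if r}
    def cost(p,cs=R):
        t=0
        for c in cs:
            m=render(c,n,p,None,z);t+=1-np.minimum(m,R[c]).sum()/np.maximum(m,R[c]).sum()
        return t
    out=[]
    for cs in [list(R)]+[[c] for c in R]:
        b=min((minimize(cost,[*near,a],args=(cs,),method='Nelder-Mead',options=dict(initial_simplex=[[*near,a],[near[0]+.01,near[1],a],[near[0],near[1]+.01,a],[near[0],near[1],a+.2]],xatol=1e-4,fatol=1e-4)) for a in yaws),key=lambda r:r.fun)
        print(n,cs,b.x.round(4),round(b.fun,3)); out.append(b.x)
    return out[0]
E
python3 - <<'E'
from fit import *
im={c:imaging.get_image(c) for c in('top','scene')}
Y=np.arange(-1.4,1.6,.4)
N={'tray3':([.62,.145],[0]),'tray2':([.615,-.158],[0]),'heatsink_mid':([.48,.265],Y),'transformer_mid':([.48,.14],Y),'carton_mid':([.47,-.02],Y),'tall_jar_mid':([.475,-.135],[0]),'short_jar_mid':([.47,-.285],[0])}
for n,(a,y) in N.items():
    p=fit(n,a,y)
    for c in im:
        m=(render(c,n,p,0)>.5).astype(np.uint8)
        k,_=cv2.findContours(m,0,1)
        N[n]=p; im.setdefault(c); im[c]=im[c].copy()
        im[c+'k']=im.get(c+'k',[])+list(k) if False else None
        globals().setdefault('K',{}).setdefault(c,[]).extend(k)
def big(c,x0,x1,y0,y1,s):
    g=cv2.resize(im[c][y0:y1,x0:x1],None,fx=s,fy=s,interpolation=cv2.INTER_CUBIC)
    for k in K[c]: cv2.polylines(g,[((k-[x0,y0]+.5)*s).astype(int)],True,(0,0,255),1)
    return g
cv2.imwrite('pics/fit.png',np.vstack([big('top',140,340,135,225,4),big('scene',150,350,155,195,4)]))
cv2.imwrite('pics/fitb.png',np.hstack([big('top',330,400,160,240,7)[:, :400],big('scene',130,190,210,290,7)[:,:380]]))
E
```

```text
tray3 ['top', 'scene'] [ 0.6264  0.1469 -0.1281] 0.128
tray3 ['top'] [ 0.6257  0.1448 -0.1217] 0.038
tray3 ['scene'] [ 0.6281  0.1498 -0.1306] 0.073Traceback (most recent call last):
  File "<stdin>", line 7, in <module>
RuntimeError: dictionary changed size during iteration
```

```bash
cat > m.py <<'E'
from fit import *
im={c:imaging.get_image(c) for c in('top','scene')}
K={c:[] for c in im}
Y=np.arange(-1.4,1.6,.4)
N={'tray3':([.62,.145],[0]),'tray2':([.615,-.158],[0]),'heatsink_mid':([.48,.265],Y),'transformer_mid':([.48,.14],Y),'carton_mid':([.47,-.02],Y),'tall_jar_mid':([.475,-.135],[0]),'short_jar_mid':([.47,-.285],[0])}
for n,(a,y) in N.items():
    p=fit(n,a,y)
    for c in im: K[c]+=list(cv2.findContours((render(c,n,p,0)>.5).astype(np.uint8),0,1)[0])
def big(c,x0,x1,y0,y1,s):
    g=cv2.resize(im[c][y0:y1,x0:x1],None,fx=s,fy=s,interpolation=cv2.INTER_CUBIC)
    for k in K[c]: cv2.polylines(g,[((k-[x0,y0]+.5)*s).astype(int)],True,(0,0,255),1)
    return g
cv2.imwrite('pics/fit.png',np.vstack([big('top',140,340,135,225,4),big('scene',190,390,140,200,4)[:,:]]))
cv2.imwrite('pics/fitb.png',np.hstack([big('top',330,400,160,240,7)[:, :400],big('scene',130,190,210,290,7)[:,:380]]))
E
python3 m.py
```

```text
tray3 ['top', 'scene'] [ 0.6259  0.1459 -0.1223] 0.125
tray3 ['top'] [ 0.6253  0.1446 -0.1241] 0.04
tray3 ['scene'] [ 0.6269  0.1481 -0.1293] 0.077
tray2 ['top', 'scene'] [ 0.6135 -0.154   0.1082] 0.11
tray2 ['top'] [ 0.6127 -0.1545  0.1192] 0.053
tray2 ['scene'] [ 0.6144 -0.1531  0.1166] 0.05
heatsink_mid ['top', 'scene'] [0.4864 0.2756 0.443 ] 0.307
heatsink_mid ['top'] [0.4851 0.2747 0.4868] 0.141Traceback (most recent call last):
  File "m.py", line 7, in <module>
    p=fit(n,a,y)
  File "fit.py", line 30, in fit
    b=min((minimize(cost,[*near,a],args=(cs,),method='Nelder-Mead',options=dict(initial_simplex=[[*near,a],[near[0]+.01,near[1],a],[near[0],near[1]+.01,a],[near[0],near[1],a+.2]],xatol=1e-4,fatol=1e-4)) for a in yaws),key=lambda r:r.fun)
  File "fit.py", line 30, in <genexpr>
    b=min((minimize(cost,[*near,a],args=(cs,),method='Nelder-Mead',options=dict(initial_simplex=[[*near,a],[near[0]+.01,near[1],a],[near[0],near[1]+.01,a],[near[0],near[1],a+.2]],xatol=1e-4,fatol=1e-4)) for a in yaws),key=lambda r:r.fun)
           ~~~~~~~~^^^^^^^^^^^^^^^^^^^^^^^^^^^^^^^^^^^^^^^^^^^^^^^^^^^^^^^^^^^^^^^^^^^^^^^^^^^^^^^^^^^^^^^^^^^^^^^^^^^^^^^^^^^^^^^^^^^^^^^^^^^^^^^^^^^^^^^^^^^^^^^^^^^^^^^^^^^^^^^^^^^^^^^^^^^^^^^^^^^^^^^
    res = _minimize_neldermead(fun, x0, args, callback, bounds=bounds,
                               **options)
    fxr = func(xr)
    fx = function(np.copy(x), *(wrapper_args + args))
  File "fit.py", line 26, in cost
    m=render(c,n,p,None,z);t+=1-np.minimum(m,R[c]).sum()/np.maximum(m,R[c]).sum()
  File "fit.py", line 12, in render
    q=proj(c,V@R.T+[p[0],p[1],z]); q=cv2.convexHull(((q+.5)*2*16-8).astype(np.float32)).round().astype(np.int32)
  File "h.py", line 11, in proj
    m=imaging.camera_model(cam);c=np.atleast_2d(X)@np.array(m['R']).T+np.array(m['t'])
ValueError: time passes only in moves, steps and waits
```

```bash
python3 - <<'E'
s=open('h.py').read().replace("imaging.camera_model(cam)","CM[cam]").replace("def ray","CM={c:imaging.camera_model(c) for c in('top','scene')}\ndef ray")
open('h.py','w').write(s)
E
python3 m.py
```

```text
tray3 ['scene'] [ 0.6271  0.1477 -0.1285] 0.041
tray3 ['scene'] [ 0.6271  0.1477 -0.1285] 0.041
tray2 ['top', 'scene'] [ 0.613  -0.1535  0.1004] 0.087
tray2 ['top'] [ 0.613  -0.1543  0.0998] 0.051
tray2 ['scene'] [ 0.6131 -0.1526  0.11  ] 0.033
heatsink_mid ['top', 'scene'] [0.4863 0.2748 0.3977] 0.172
heatsink_mid ['top'] [0.4857 0.2744 0.3627] 0.075
heatsink_mid ['scene'] [0.4866 0.2757 0.4431] 0.085
transformer_mid ['top', 'scene'] [0.4819 0.1447 0.801 ] 0.27
transformer_mid ['top'] [0.4817 0.1442 0.797 ] 0.125
transformer_mid ['scene'] [0.4814 0.1458 0.8241] 0.139
carton_mid ['top', 'scene'] [ 0.4768 -0.0162  0.6694] 0.193
carton_mid ['top'] [ 0.4765 -0.0167  0.6496] 0.104
carton_mid ['scene'] [ 0.4772 -0.0157  0.6888] 0.08
tall_jar_mid ['top', 'scene'] [ 0.4862 -0.1347  0.1343] 0.307
tall_jar_mid ['top'] [ 0.4859 -0.1347  0.01  ] 0.123
tall_jar_mid ['scene'] [ 0.4874 -0.1354  0.1601] 0.183
short_jar_mid ['top', 'scene'] [ 0.4801 -0.2968  0.1917] 0.374
short_jar_mid ['top'] [ 0.481  -0.2977  0.2172] 0.123
short_jar_mid ['scene'] [ 0.4723 -0.2912  0.1769] 0.239
```

View pics/fit.png

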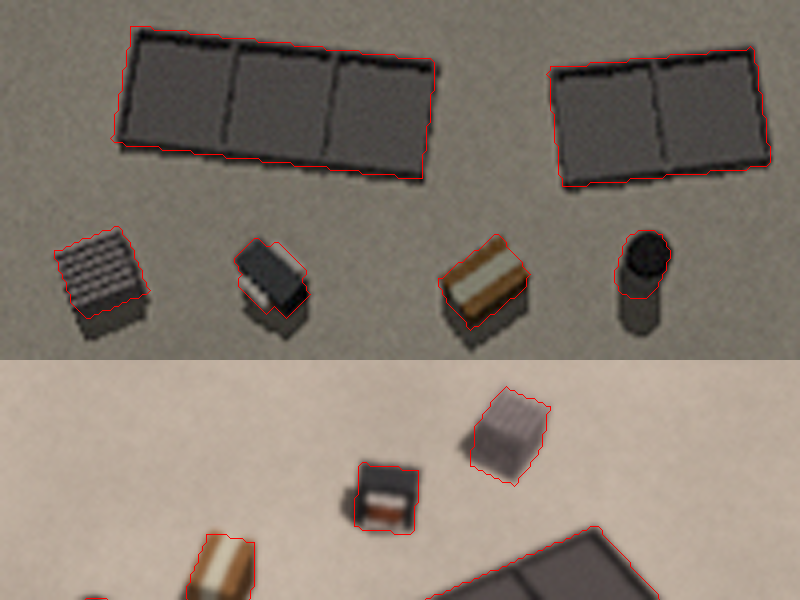

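View pics/fitb.png

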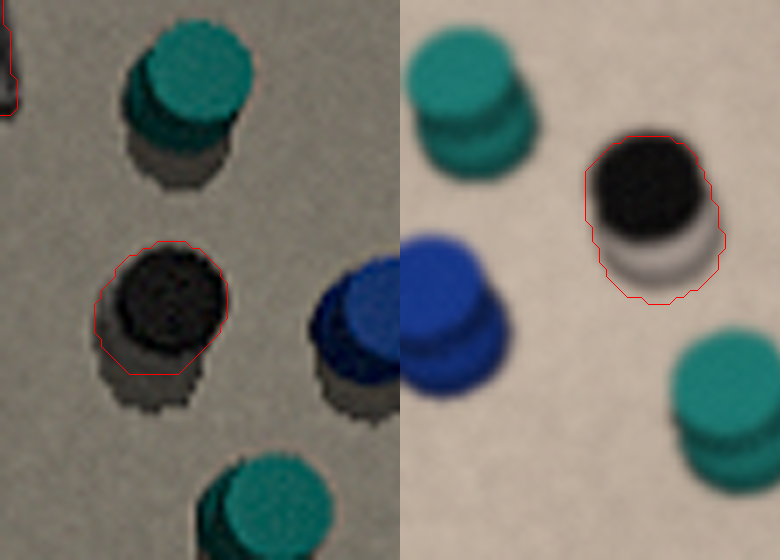

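Fits overlay well. The short-jar crop confirms a black lid on a white body (top px ~354,203), and the jar's neighbours are two turquoise and one blue. Short jar first, with the jaw axis near −45° so the fingers pass between the look-alikes.

```bash
cat > plan.py <<'E'
from h import *
import sys
def phi(q): w,x,y,z=q; return np.arctan2(2*(x*y+w*z),1-2*(y*y+z*z))
def go(x,y,z,f,s=None):
    if s is None: o=observe(); s=[*o['tcp_pos'],phi(o['tcp_rot'])]; print('t',round(o['time_s'],2),'at',np.round(s,3),'w',round(o['width'],4))
    df=(f-s[3]+np.pi/2)%np.pi-np.pi/2; f=s[3]+df; d=np.array([x,y,z])-s[:3]
    t=[d[0]*np.cos(f)+d[1]*np.sin(f), d[0]*np.sin(f)-d[1]*np.cos(f), -d[2]]
    print('  turn z total',round(-np.degrees(df)/6,2),' then shift',np.round(np.array(t)/.04,2),'len',round(np.linalg.norm(t)/.04,2))
    return [x,y,z,f]
if __name__=='__main__':
    s=None
    for a in sys.argv[1:]: s=go(*[float(v) for v in a.split(',')],s)
E
python3 - <<'E'
from h import *
print('short',onz('top',[[354.6,202.9]],.052),onz('scene',[[165.3,236.7]],.052))
print('tall',onz('top',[[302.2,198.7]],.086))
im=imaging.get_image('top')
for n,(u,v),z in(('short',(354,203),.052),('tall',(302,199),.086)):
    p=im[v-14:v+14,u-14:u+14].max(2); m=(p<38).astype(np.uint8); print(np.sort(p.ravel())[::80])
    k,l,st,ce=cv2.connectedComponentsWithStats(m); j=1+st[1:,4].argmax(); c=ce[j]+[u-14,v-14]; print(n,c,st[j],onz('top',[c],z))
E
python3 plan.py .477,-.296,.231,-.8 .477,-.296,.012,-.8 .477,-.296,.1,-.8 .6172,-.1936,.1,.105 .6172,-.1936,.017,.105
```

```text
short [[ 0.47620122 -0.2971049 ]] [[ 0.48552003 -0.29587841]]
tall [[ 0.48219236 -0.13789699]]
[  0  19  26  51  70 117 120 122 124 126]
short [353.85789474 202.93684211] [  6   7  16  15 190] [[ 0.47610329 -0.29487476]]
[  1  29  51 106 117 118 120 121 122 124]
tall [301.69902913 198.78640777] [  8   8  12  12 103] [[ 0.4819435  -0.13643324]]
t 2.45 at [ 0.138 -0.61   0.231 -1.348] w 0.0854
  turn z total -5.23  then shift [ 2.800e-01 -1.154e+01  1.000e-02] len 11.54
  turn z total -0.0  then shift [ 0.   -0.    5.48] len 5.48
  turn z total -0.0  then shift [ 0.  -0.  -2.2] len 2.2
  turn z total -8.64  then shift [ 3.75 -2.18 -0.  ] len 4.34
  turn z total 0.0  then shift [0.   0.   2.08] len 2.08
```

>>> carry_out(increments=[0,0,0,0,0,-0.87,0,0,0,0,0,-0.87,0,0,0,0,0,-0.87,0,0,0,0,0,-0.87,0,0,0,0,0,-0.87,0,0,0,0,0,-0.87,0.02,-0.89,0,0,0,0,0.02,-0.89,0,0,0,0], grip=-1)

```text
time_s: 3.12
tcp_pos: [0.1883, -0.5622, 0.2309]
tcp_rot: [0.001, 0.92, -0.393, -0.0]
ft_force: [1.6, 0.9, 1.0]
width: 0.0855
```

>>> carry_out(increments=[0.02,-0.89,0,0,0,0,0.02,-0.89,0,0,0,0,0.02,-0.89,0,0,0,0,0.02,-0.89,0,0,0,0,0.02,-0.89,0,0,0,0,0.02,-0.89,0,0,0,0,0.02,-0.89,0,0,0,0,0.02,-0.89,0,0,0,0])

```text
time_s: 3.78
tcp_pos: [0.4005, -0.3664, 0.2315]
tcp_rot: [0.0, 0.921, -0.39, 0.0]
ft_force: [0.9, -0.7, -0.0]
width: 0.0852
```

>>> carry_out(increments=[0.02,-0.89,0,0,0,0,0.02,-0.89,0,0,0,0,0.02,-0.89,0,0,0,0,0,0,0.8,0,0,0,0,0,0.8,0,0,0,0,0,0.8,0,0,0,0,0,0,0,0,0,0,0,0,0,0,0])

```text
time_s: 4.45
tcp_pos: [0.4769, -0.2946, 0.1345]
tcp_rot: [-0.0, 0.921, -0.39, -0.002]
ft_force: [-0.1, 0.1, 0.7]
width: 0.0853
```

```bash
python3 plan.py .479,-.296,.012,-.8
```

```text
t 4.45 at [ 0.477 -0.295  0.134 -0.801] w 0.0853
  turn z total -0.01  then shift [ 0.06 -0.01  3.06] len 3.06
```

>>> carry_out(increments=[0.03,0,0.7,0,0,0,0.03,0,0.7,0,0,0,0,0,0.6,0,0,0,0,0,0.5,0,0,0,0,0,0.36,0,0,0,0,0,0.2,0,0,0,0,0,0,0,0,0,0,0,0,0,0,0])

```text
time_s: 5.12
tcp_pos: [0.4806, -0.2975, 0.0143]
tcp_rot: [0.0, 0.921, -0.39, 0.001]
ft_force: [-0.7, -0.1, 1.0]
width: 0.0854
```

>>> carry_out(increments=[0,0,0,0,0,0,0,0,0,0,0,0,0,0,0,0,0,0,0,0,0,0,0,0,0,0,0,0,0,0,0,0,0,0,0,0,0,0,0,0,0,0,0,0,0,0,0,0], grip=1, force=40)

```text
time_s: 5.78
tcp_pos: [0.4799, -0.2971, 0.0145]
tcp_rot: [0.0, 0.921, -0.39, 0.001]
ft_force: [-2.3, 2.1, 10.1]
width: 0.0489
```

>>> carry_out(increments=[0,0,0,0,0,0,0,0,0,0,0,0,0,0,-0.3,0,0,0,0,0,-0.4,0,0,0,0,0,-0.5,0,0,0,0,0,-0.5,0,0,0,0,0,-0.5,0,0,0,0,0,0,0,0,0])

```text
time_s: 6.45
tcp_pos: [0.4816, -0.298, 0.1051]
tcp_rot: [0.0, 0.921, -0.39, 0.004]
ft_force: [-0.2, -0.5, -1.0]
width: 0.0492
```

```bash
python3 plan.py .6172,-.1936,.1,.105 .6172,-.1936,.018,.105 .6172,-.1936,.11,.105 .482,.145,.11,.8 .482,.145,.014,.8
python3 - <<'E'
from h import *
i=imaging.get_image('scene')[170:290,110:300];cv2.imwrite('pics/g1.png',cv2.resize(i,None,fx=4,fy=4))
E
```

```text
t 6.45 at [ 0.482 -0.298  0.105 -0.802] w 0.0492
  turn z total -8.66  then shift [ 3.64 -2.24  0.13] len 4.28
  turn z total -0.0  then shift [0.   0.   2.05] len 2.05
  turn z total -0.0  then shift [ 0.   0.  -2.3] len 2.3
  turn z total -6.64  then shift [ 3.72 -8.32 -0.  ] len 9.11
  turn z total 0.0  then shift [0.  0.  2.4] len 2.4
```

View pics/g1.png

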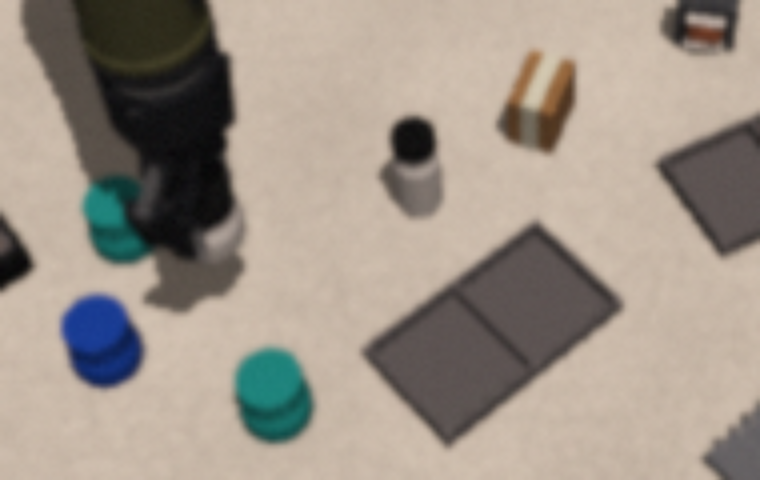

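The jar is lifted clear of the bench in the jaws (scene crop ~(215,235)). I now carry it to the −y compartment of the short tray.

>>> carry_out(increments=[0,0,0,0,0,-0.96,0,0,0,0,0,-0.96,0,0,0,0,0,-0.96,0,0,0,0,0,-0.96,0,0,0,0,0,-0.96,0,0,0,0,0,-0.96,0,0,0,0,0,-0.96,0,0,0,0,0,-0.96])

```text
time_s: 7.17
tcp_pos: [0.4786, -0.2966, 0.1]
tcp_rot: [-0.0, 1.0, 0.004, -0.001]
ft_force: [-0.7, 0.1, -1.9]
width: 0.0488
```

>>> carry_out(increments=[0,0,0,0,0,-0.96,0.61,-0.37,0,0,0,0,0.61,-0.37,0,0,0,0,0.61,-0.37,0,0,0,0,0.61,-0.37,0,0,0,0,0.61,-0.37,0,0,0,0,0.61,-0.37,0,0,0,0,0,0,0,0,0,0])

```text
time_s: 7.83
tcp_pos: [0.621, -0.1858, 0.1007]
tcp_rot: [-0.003, 0.998, 0.055, 0.003]
ft_force: [1.1, 1.5, -0.2]
width: 0.049
```

>>> carry_out(increments=[0,0,0.4,0,0,0,0,0,0.4,0,0,0,0,0,0.4,0,0,0,0,0,0.3,0,0,0,0,0,0.2,0,0,0,0,0,0.2,0,0,0,0,0,0,0,0,0,0,0,0,0,0,0])

```text
time_s: 8.5
tcp_pos: [0.6158, -0.1933, 0.0248]
tcp_rot: [-0.0, 0.999, 0.052, -0.0]
ft_force: [-0.3, -0.6, -0.9]
width: 0.0489
```

```bash
python3 plan.py .6172,-.1936,.0185,.105; python3 -c "
from h import *
i=imaging.get_image('scene')[170:290,110:300];cv2.imwrite('pics/g2.png',cv2.resize(i,None,fx=4,fy=4))"
```

```text
t 8.5 at [ 0.616 -0.193  0.025  0.103] w 0.0489
  turn z total -0.02  then shift [0.03 0.01 0.16] len 0.16
```

View pics/g2.png

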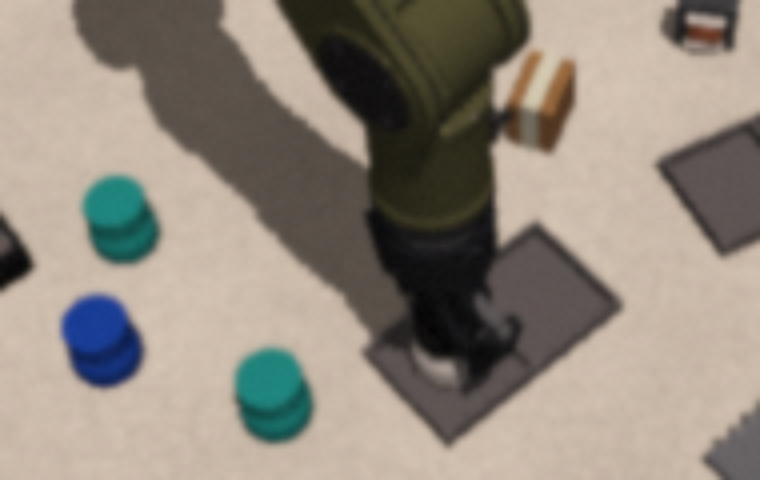

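The jar is over the −y compartment. Lower, release, rise.

>>> carry_out(increments=[0,0,0.08,0,0,0,0,0,0.06,0,0,0,0,0,0,0,0,0,0,0,0,0,0,0,0,0,0,0,0,0,0,0,0,0,0,0,0,0,0,0,0,0,0,0,0,0,0,0])

```text
time_s: 9.22
tcp_pos: [0.616, -0.1934, 0.0194]
tcp_rot: [0.0, 0.999, 0.052, 0.0]
ft_force: [-0.1, 0.7, -0.5]
width: 0.049
```

>>> carry_out(increments=[0,0,0,0,0,0,0,0,0,0,0,0,0,0,0,0,0,0,0,0,0,0,0,0,0,0,0,0,0,0,0,0,0,0,0,0,0,0,0,0,0,0,0,0,0,0,0,0], grip=-1)

```text
time_s: 9.88
tcp_pos: [0.6159, -0.1934, 0.0193]
tcp_rot: [0.0, 0.999, 0.052, 0.0]
ft_force: [0.4, 0.3, 0.2]
width: 0.0854
```

>>> carry_out(increments=[0,0,-0.2,0,0,0,0,0,-0.3,0,0,0,0,0,-0.5,0,0,0,0,0,-0.6,0,0,0,0,0,-0.6,0,0,0,0,0,-0.6,0,0,0,0,0,0,0,0,0,0,0,0,0,0,0])

```text
time_s: 10.55
tcp_pos: [0.6173, -0.1935, 0.1341]
tcp_rot: [0.001, 0.999, 0.052, 0.002]
ft_force: [0.1, -0.1, -0.3]
width: 0.0852
```

```bash
python3 plan.py .482,.145,.13,.8 .482,.145,.012,.8
```

```text
t 10.55 at [ 0.617 -0.193  0.134  0.103] w 0.0852
  turn z total -6.65  then shift [ 3.71 -8.32  0.1 ] len 9.11
  turn z total -0.0  then shift [0.   0.   2.95] len 2.95
```

>>> carry_out(increments=[0,0,0,0,0,-0.95,0,0,0,0,0,-0.95,0,0,0,0,0,-0.95,0,0,0,0,0,-0.95,0,0,0,0,0,-0.95,0,0,0,0,0,-0.95,0,0,0,0,0,-0.95,0.37,-0.83,0,0,0,0])

```text
time_s: 11.22
tcp_pos: [0.6031, -0.1685, 0.1295]
tcp_rot: [0.003, 0.923, 0.386, -0.001]
ft_force: [0.7, -1.6, -1.2]
width: 0.0856
```

>>> carry_out(increments=[0.37,-0.83,0,0,0,0,0.37,-0.83,0,0,0,0,0.37,-0.83,0,0,0,0,0.37,-0.83,0,0,0,0,0.37,-0.83,0,0,0,0,0.37,-0.83,0,0,0,0,0.37,-0.83,0,0,0,0,0.37,-0.83,0,0,0,0])

```text
time_s: 11.88
tcp_pos: [0.493, 0.1114, 0.1309]
tcp_rot: [0.0, 0.921, 0.389, -0.001]
ft_force: [1.0, 0.7, -0.2]
width: 0.0851
```

>>> carry_out(increments=[0.37,-0.83,0,0,0,0,0,0,0,0,0,0,0,0,0.5,0,0,0,0,0,0.3,0,0,0,0,0,0,0,0,0,0,0,0,0,0,0,0,0,0,0,0,0,0,0,0,0,0,0])

```text
time_s: 12.55
tcp_pos: [0.4814, 0.1441, 0.0998]
tcp_rot: [-0.0, 0.921, 0.389, 0.001]
ft_force: [-0.9, 0.9, 0.1]
width: 0.0855
```

```bash
python3 plan.py .482,.145,.013,.8
python3 - <<'E'
from fit import *
fit('short_jar_mid',[.616,-.194],[0],z=.004)
a=[cv2.resize(imaging.get_image(c)[y:y+100,x:x+190],None,fx=4,fy=3) for c,x,y in(('scene',160,140),('top',180,140))]
cv2.imwrite('pics/g3.png',np.vstack(a))
E
```

```text
t 12.55 at [0.481 0.144 0.1   0.799] w 0.0855
  turn z total -0.01  then shift [ 0.03 -0.    2.17] len 2.17
short_jar_mid ['scene'] [ 0.6109 -0.1936  0.1314] 0.594
short_jar_mid ['scene'] [ 0.6109 -0.1936  0.1314] 0.594
```

View pics/g3.png

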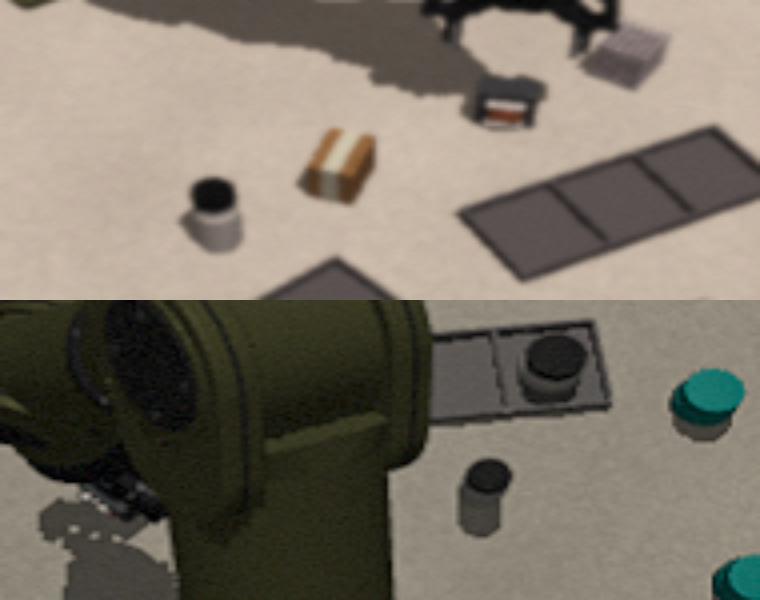

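The top view shows the short jar upright in the −y compartment. The open jaws straddle the transformer. Grasp it.

>>> carry_out(increments=[0.03,0,0.6,0,0,0,0,0,0.5,0,0,0,0,0,0.4,0,0,0,0,0,0.4,0,0,0,0,0,0.2,0,0,0,0,0,0.06,0,0,0,0,0,0,0,0,0,0,0,0,0,0,0])

```text
time_s: 13.42
tcp_pos: [0.4821, 0.1452, 0.0135]
tcp_rot: [0.0, 0.921, 0.389, 0.0]
ft_force: [-0.3, -1.2, 0.3]
width: 0.0858
```

>>> carry_out(increments=[0,0,0,0,0,0,0,0,0,0,0,0,0,0,0,0,0,0,0,0,0,0,0,0,0,0,0,0,0,0,0,0,0,0,0,0,0,0,0,0,0,0,0,0,0,0,0,0], grip=1, force=60)

```text
time_s: 14.08
tcp_pos: [0.4822, 0.1449, 0.0136]
tcp_rot: [0.0, 0.921, 0.389, 0.001]
ft_force: [-1.0, -1.6, 5.0]
width: 0.0492
```

>>> carry_out(increments=[0,0,0,0,0,0,0,0,0,0,0,0,0,0,-0.3,0,0,0,0,0,-0.5,0,0,0,0,0,-0.6,0,0,0,0,0,-0.6,0,0,0,0,0,-0.6,0,0,0,0,0,-0.4,0,0,0])

```text
time_s: 14.75
tcp_pos: [0.4817, 0.1449, 0.1346]
tcp_rot: [-0.0, 0.921, 0.389, 0.0]
ft_force: [1.3, -0.4, -4.3]
width: 0.0494
```

```bash
python3 plan.py .6088,-.114,.13,.105 .6088,-.114,.02,.105
```

```text
t 14.75 at [0.482 0.145 0.135 0.8  ] w 0.0494
  turn z total 6.63  then shift [2.48 6.77 0.11] len 7.21
  turn z total -0.0  then shift [0.   0.   2.75] len 2.75
```

>>> carry_out(increments=[0,0,0,0,0,0.95,0,0,0,0,0,0.95,0,0,0,0,0,0.95,0,0,0,0,0,0.95,0,0,0,0,0,0.95,0,0,0,0,0,0.95,0,0,0,0,0,0.95,0,0,0,0,0,0])

```text
time_s: 15.42
tcp_pos: [0.4812, 0.1447, 0.1327]
tcp_rot: [0.0, 0.999, 0.051, -0.0]
ft_force: [-0.1, 0.2, -3.1]
width: 0.0494
```

>>> carry_out(increments=[0.31,0.85,0,0,0,0,0.31,0.85,0,0,0,0,0.31,0.85,0,0,0,0,0.31,0.85,0,0,0,0,0.31,0.85,0,0,0,0,0.31,0.85,0,0,0,0,0.31,0.85,0,0,0,0,0.31,0.82,0,0,0,0])

```text
time_s: 16.08
tcp_pos: [0.608, -0.1167, 0.1324]
tcp_rot: [0.0, 0.999, 0.053, -0.001]
ft_force: [0.7, 0.4, -2.8]
width: 0.0492
```

>>> carry_out(increments=[0,0,0,0,0,0,0,0,0,0,0,0,0,0,0.5,0,0,0,0,0,0.7,0,0,0,0,0,0.5,0,0,0,0,0,0.4,0,0,0,0,0,0.3,0,0,0,0,0,0,0,0,0])

```text
time_s: 16.75
tcp_pos: [0.6059, -0.1128, 0.0343]
tcp_rot: [-0.001, 0.999, 0.053, -0.003]
ft_force: [-1.1, -0.2, -3.7]
width: 0.0495
```

```bash
python3 plan.py .6088,-.114,.018,.105
```

```text
t 16.75 at [ 0.606 -0.113  0.034  0.106] w 0.0495
  turn z total 0.01  then shift [0.07 0.04 0.41] len 0.41
```

>>> carry_out(increments=[0.03,0,0.15,0,0,0,0,0,0.12,0,0,0,0,0,0.06,0,0,0,0,0,0.05,0,0,0,0,0,0,0,0,0,0,0,0,0,0,0,0,0,0,0,0,0,0,0,0,0,0,0])

```text
time_s: 17.42
tcp_pos: [0.6098, -0.114, 0.022]
tcp_rot: [0.0, 0.999, 0.052, 0.0]
ft_force: [0.3, -0.3, -3.1]
width: 0.0493
```

>>> carry_out(increments=[0,0,0,0,0,0,0,0,0,0,0,0,0,0,0,0,0,0,0,0,0,0,0,0,0,0,0,0,0,0,0,0,0,0,0,0,0,0,0,0,0,0,0,0,0,0,0,0], grip=-1)

```text
time_s: 18.08
tcp_pos: [0.6096, -0.114, 0.0217]
tcp_rot: [0.0, 0.999, 0.052, 0.0]
ft_force: [1.1, 0.6, 0.1]
width: 0.0853
```

>>> carry_out(increments=[0,0,-0.2,0,0,0,0,0,-0.3,0,0,0,0,0,-0.5,0,0,0,0,0,-0.6,0,0,0,0,0,-0.6,0,0,0,0,0,-0.6,0,0,0,0,0,0,0,0,0,0,0,0,0,0,0])

```text
time_s: 18.75
tcp_pos: [0.6109, -0.114, 0.1363]
tcp_rot: [0.0, 0.999, 0.052, 0.002]
ft_force: [-1.6, 0.2, -0.1]
width: 0.0854
```

```bash
python3 plan.py .477,-.016,.13,.67 .477,-.016,.013,.67
```

```text
t 18.75 at [ 0.611 -0.114  0.136  0.103] w 0.0854
  turn z total -5.41  then shift [-1.1  -4.    0.16] len 4.15
  turn z total -0.0  then shift [0.   0.   2.92] len 2.92
```

>>> carry_out(increments=[0,0,0,0,0,-0.9,0,0,0,0,0,-0.9,0,0,0,0,0,-0.9,0,0,0,0,0,-0.9,0,0,0,0,0,-0.9,0,0,0,0,0,-0.9,-0.22,-0.8,0,0,0,0,-0.22,-0.8,0,0,0,0])

```text
time_s: 19.42
tcp_pos: [0.5556, -0.0755, 0.1326]
tcp_rot: [-0.0, 0.945, 0.326, -0.0]
ft_force: [-0.2, 0.9, -0.6]
width: 0.085
```

>>> carry_out(increments=[-0.22,-0.8,0,0,0,0,-0.22,-0.8,0,0,0,0,-0.22,-0.8,0,0,0,0,0,0,0,0,0,0,0,0,0.6,0,0,0,0,0,0.3,0,0,0,0,0,0,0,0,0,0,0,0,0,0,0])

```text
time_s: 20.08
tcp_pos: [0.4752, -0.0158, 0.0972]
tcp_rot: [-0.0, 0.945, 0.328, -0.001]
ft_force: [0.6, -0.4, 1.4]
width: 0.0853
```

```bash
python3 plan.py .477,-.016,.013,.67
python3 - <<'E'
from fit import *
a=[cv2.resize(imaging.get_image(c)[y:y+100,x:x+190],None,fx=4,fy=3) for c,x,y in(('scene',180,165),('top',180,140))]
cv2.imwrite('pics/g4.png',np.vstack(a))
E
```

```text
t 20.08 at [ 0.475 -0.016  0.097  0.669] w 0.0853
  turn z total -0.01  then shift [0.03 0.03 2.1 ] len 2.11
```

View pics/g4.png

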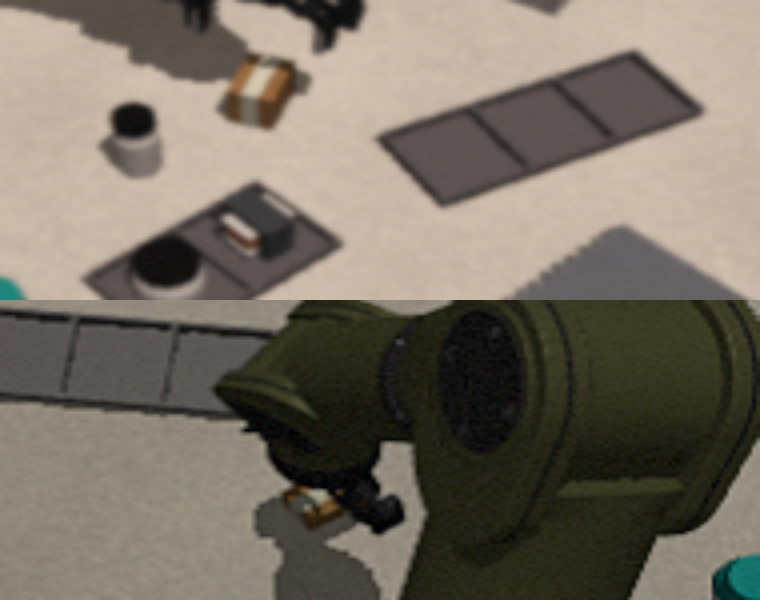

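The short tray has both its parts standing upright, and the jaws are above the carton. Grasp it.

>>> carry_out(increments=[0.03,0.03,0.6,0,0,0,0,0,0.5,0,0,0,0,0,0.4,0,0,0,0,0,0.35,0,0,0,0,0,0.2,0,0,0,0,0,0.06,0,0,0,0,0,0,0,0,0,0,0,0,0,0,0])

```text
time_s: 20.85
tcp_pos: [0.4781, -0.0159, 0.0139]
tcp_rot: [0.0, 0.945, 0.328, 0.001]
ft_force: [0.1, 0.1, 0.5]
width: 0.0855
```

>>> carry_out(increments=[0,0,0,0,0,0,0,0,0,0,0,0,0,0,0,0,0,0,0,0,0,0,0,0,0,0,0,0,0,0,0,0,0,0,0,0,0,0,0,0,0,0,0,0,0,0,0,0], grip=1, force=40)

```text
time_s: 21.52
tcp_pos: [0.4778, -0.0161, 0.0138]
tcp_rot: [0.0, 0.945, 0.328, 0.0]
ft_force: [-0.2, -0.6, 4.6]
width: 0.0378
```

>>> carry_out(increments=[0,0,0,0,0,0,0,0,0,0,0,0,0,0,-0.3,0,0,0,0,0,-0.5,0,0,0,0,0,-0.6,0,0,0,0,0,-0.6,0,0,0,0,0,-0.6,0,0,0,0,0,-0.4,0,0,0])

```text
time_s: 22.18
tcp_pos: [0.4777, -0.016, 0.1352]
tcp_rot: [0.0, 0.945, 0.328, 0.001]
ft_force: [0.1, -0.6, -0.2]
width: 0.0375
```

```bash
python3 plan.py .616,.0666,.13,-.126 .616,.0666,.018,-.126
```

```text
t 22.18 at [ 0.478 -0.016  0.135  0.669] w 0.0375
  turn z total 7.59  then shift [ 3.17 -2.48  0.13] len 4.03
  turn z total -0.0  then shift [ 0.  -0.   2.8] len 2.8
```

>>> carry_out(increments=[0,0,0,0,0,0.95,0,0,0,0,0,0.95,0,0,0,0,0,0.95,0,0,0,0,0,0.95,0,0,0,0,0,0.95,0,0,0,0,0,0.95,0,0,0,0,0,0.95,0,0,0,0,0,0.95])

```text
time_s: 22.85
tcp_pos: [0.4772, -0.016, 0.1333]
tcp_rot: [0.0, 0.998, -0.066, -0.0]
ft_force: [-0.3, 0.3, -0.9]
width: 0.038
```

>>> carry_out(increments=[0.63,-0.5,0,0,0,0,0.63,-0.5,0,0,0,0,0.63,-0.5,0,0,0,0,0.63,-0.5,0,0,0,0,0.63,-0.5,0,0,0,0,0,0,0,0,0,0,0,0,0.5,0,0,0,0,0,0.7,0,0,0])

```text
time_s: 23.52
tcp_pos: [0.6173, 0.0682, 0.0867]
tcp_rot: [-0.001, 0.998, -0.063, 0.003]
ft_force: [0.4, -0.7, -0.4]
width: 0.0375
```

>>> carry_out(increments=[0,0,0.5,0,0,0,0,0,0.4,0,0,0,0,0,0.2,0,0,0,0,0,0.15,0,0,0,0,0,0,0,0,0,0,0,0,0,0,0,0,0,0,0,0,0,0,0,0,0,0,0])

```text
time_s: 24.18
tcp_pos: [0.616, 0.0674, 0.0364]
tcp_rot: [-0.0, 0.998, -0.064, 0.001]
ft_force: [0.0, -0.0, -0.9]
width: 0.038
```

```bash
python3 plan.py .616,.0666,.0185,-.126
```

```text
t 24.18 at [ 0.616  0.067  0.036 -0.127] w 0.038
  turn z total -0.01  then shift [0.   0.02 0.45] len 0.45
```

>>> carry_out(increments=[0,0,0.2,0,0,0,0,0,0.12,0,0,0,0,0,0.06,0,0,0,0,0,0.05,0,0,0,0,0,0,0,0,0,0,0,0,0,0,0,0,0,0,0,0,0,0,0,0,0,0,0])

```text
time_s: 24.85
tcp_pos: [0.6152, 0.0673, 0.018]
tcp_rot: [0.0, 0.998, -0.063, -0.0]
ft_force: [-0.8, 0.6, -0.1]
width: 0.0378
```

>>> carry_out(increments=[0,0,0,0,0,0,0,0,0,0,0,0,0,0,0,0,0,0,0,0,0,0,0,0,0,0,0,0,0,0,0,0,0,0,0,0,0,0,0,0,0,0,0,0,0,0,0,0], grip=-1)

```text
time_s: 25.52
tcp_pos: [0.6152, 0.0673, 0.0181]
tcp_rot: [0.0, 0.998, -0.063, 0.0]
ft_force: [-0.4, -0.6, -0.1]
width: 0.0853
```

>>> carry_out(increments=[0,0,-0.2,0,0,0,0,0,-0.3,0,0,0,0,0,-0.5,0,0,0,0,0,-0.6,0,0,0,0,0,-0.6,0,0,0,0,0,-0.6,0,0,0,0,0,0,0,0,0,0,0,0,0,0,0])

```text
time_s: 26.18
tcp_pos: [0.6165, 0.0676, 0.1327]
tcp_rot: [-0.001, 0.998, -0.063, 0.002]
ft_force: [0.3, -0.2, -1.5]
width: 0.0856
```

```bash
python3 plan.py .486,.2752,.13,.4 .486,.2752,.013,.4
```

```text
t 26.18 at [ 0.617  0.068  0.133 -0.127] w 0.0856
  turn z total -5.03  then shift [-0.98 -6.05  0.07] len 6.13
  turn z total -0.0  then shift [0.   0.   2.92] len 2.92
```

Next the heatsink: turn 6 × −0.84, then shift 7 × (−0.14, −0.865).

>>> carry_out(increments=[0,0,0,0,0,-0.84,0,0,0,0,0,-0.84,0,0,0,0,0,-0.84,0,0,0,0,0,-0.84,0,0,0,0,0,-0.84,0,0,0,0,0,-0.84,-0.14,-0.86,0,0,0,0,-0.14,-0.86,0,0,0,0])

```text
time_s: 26.85
tcp_pos: [0.5781, 0.1236, 0.1289]
tcp_rot: [0.001, 0.981, 0.196, -0.001]
ft_force: [-0.9, 1.8, 0.6]
width: 0.0851
```

>>> carry_out(increments=[-0.14,-0.87,0,0,0,0,-0.14,-0.87,0,0,0,0,-0.14,-0.87,0,0,0,0,-0.14,-0.86,0,0,0,0,-0.14,-0.86,0,0,0,0,0,0,0,0,0,0,0,0,0.6,0,0,0,0,0,0.2,0,0,0])

```text
time_s: 27.52
tcp_pos: [0.4832, 0.2743, 0.0961]
tcp_rot: [0.001, 0.98, 0.2, -0.001]
ft_force: [0.4, -1.2, -0.6]
width: 0.0857
```

>>> carry_out(increments=[0,0,0,0,0,0,0,0,0,0,0,0,0,0,0,0,0,0,0,0,0,0,0,0,0,0,0,0,0,0,0,0,0,0,0,0,0,0,0,0,0,0,0,0,0,0,0,0])

```text
time_s: 28.18
tcp_pos: [0.4848, 0.2748, 0.0983]
tcp_rot: [-0.0, 0.98, 0.199, 0.0]
ft_force: [0.2, 0.5, -0.2]
width: 0.0854
```

```bash
python3 plan.py .486,.2752,.013,.4
python3 - <<'E'
from fit import *
a=[cv2.resize(imaging.get_image(c)[y:y+100,x:x+190],None,fx=4,fy=3) for c,x,y in(('scene',200,130),('top',140,140))]
cv2.imwrite('pics/g5.png',np.vstack(a))
E
```

```text
t 28.18 at [0.485 0.275 0.098 0.401] w 0.0854
  turn z total 0.01  then shift [0.03 0.   2.13] len 2.13
```

View pics/g5.png

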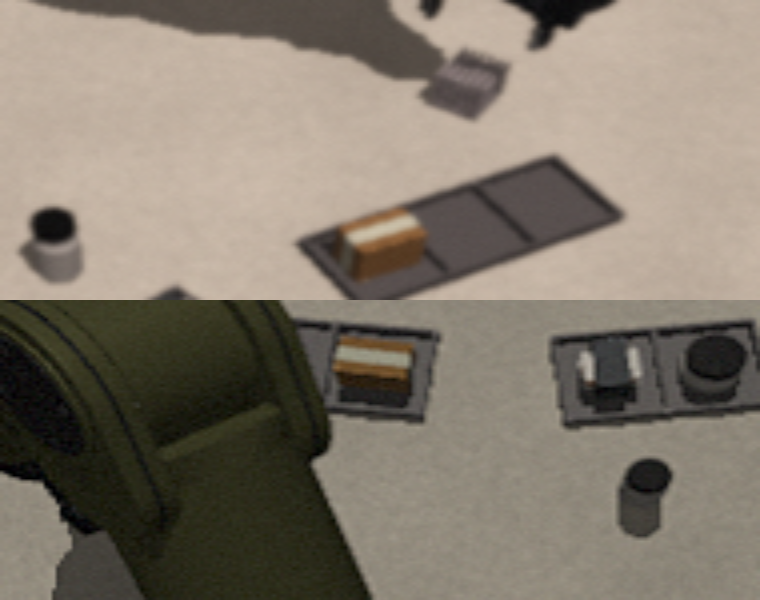

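The carton stands upright in the −y end compartment, and the transformer and short jar are fine. Grasp the heatsink.

>>> carry_out(increments=[0.03,0,0.6,0,0,0,0,0,0.5,0,0,0,0,0,0.4,0,0,0,0,0,0.37,0,0,0,0,0,0.2,0,0,0,0,0,0.06,0,0,0,0,0,0,0,0,0,0,0,0,0,0,0])

```text
time_s: 28.95
tcp_pos: [0.4861, 0.2756, 0.0134]
tcp_rot: [-0.0, 0.98, 0.199, 0.0]
ft_force: [0.6, -0.7, -0.0]
width: 0.0857
```

>>> carry_out(increments=[0,0,0,0,0,0,0,0,0,0,0,0,0,0,0,0,0,0,0,0,0,0,0,0,0,0,0,0,0,0,0,0,0,0,0,0,0,0,0,0,0,0,0,0,0,0,0,0], grip=1, force=50)

```text
time_s: 29.62
tcp_pos: [0.486, 0.2754, 0.0135]
tcp_rot: [-0.0, 0.98, 0.199, 0.0]
ft_force: [-1.0, -1.2, 6.1]
width: 0.0437
```

>>> carry_out(increments=[0,0,0,0,0,0,0,0,0,0,0,0,0,0,-0.3,0,0,0,0,0,-0.5,0,0,0,0,0,-0.6,0,0,0,0,0,-0.6,0,0,0,0,0,-0.6,0,0,0,0,0,-0.4,0,0,0])

```text
time_s: 30.28
tcp_pos: [0.486, 0.2756, 0.1355]
tcp_rot: [-0.0, 0.98, 0.199, 0.001]
ft_force: [1.1, -0.3, -1.2]
width: 0.0437
```

```bash
python3 plan.py .636,.2254,.13,-.126 .636,.2254,.018,-.126
```

```text
t 30.28 at [0.486 0.276 0.135 0.401] w 0.0437
  turn z total 5.03  then shift [3.88 0.77 0.14] len 3.96
  turn z total -0.0  then shift [ 0.  -0.   2.8] len 2.8
```

>>> carry_out(increments=[0,0,0,0,0,0.84,0,0,0,0,0,0.84,0,0,0,0,0,0.84,0,0,0,0,0,0.84,0,0,0,0,0,0.84,0,0,0,0,0,0.83,0.78,0.15,0,0,0,0,0.78,0.15,0,0,0,0])

```text
time_s: 30.95
tcp_pos: [0.5446, 0.2569, 0.1336]
tcp_rot: [-0.0, 0.998, -0.06, -0.001]
ft_force: [1.8, -0.3, -2.0]
width: 0.0435
```

>>> carry_out(increments=[0.78,0.15,0,0,0,0,0.78,0.15,0,0,0,0,0.76,0.15,0,0,0,0,0,0,0,0,0,0,0,0,0.6,0,0,0,0,0,0.6,0,0,0,0,0,0.6,0,0,0,0,0,0.4,0,0,0])

```text
time_s: 31.62
tcp_pos: [0.6341, 0.2252, 0.0428]
tcp_rot: [0.001, 0.998, -0.063, -0.002]
ft_force: [0.0, -0.6, -1.6]
width: 0.044
```

>>> carry_out(increments=[0,0,0.2,0,0,0,0,0,0.1,0,0,0,0,0,0,0,0,0,0,0,0,0,0,0,0,0,0,0,0,0,0,0,0,0,0,0,0,0,0,0,0,0,0,0,0,0,0,0])

```text
time_s: 32.28
tcp_pos: [0.6363, 0.2262, 0.0335]
tcp_rot: [-0.0, 0.998, -0.063, 0.0]
ft_force: [0.5, -0.5, -1.1]
width: 0.0437
```

```bash
python3 plan.py .636,.2254,.018,-.126
```

```text
t 32.28 at [ 0.636  0.226  0.034 -0.126] w 0.0437
  turn z total 0.0  then shift [-0.    0.02  0.39] len 0.39
```

>>> carry_out(increments=[0,0,0.2,0,0,0,0,0,0.12,0,0,0,0,0,0.06,0,0,0,0,0,0,0,0,0,0,0,0,0,0,0,0,0,0,0,0,0,0,0,0,0,0,0,0,0,0,0,0,0])

```text
time_s: 32.95
tcp_pos: [0.6356, 0.2258, 0.0176]
tcp_rot: [0.0, 0.998, -0.063, -0.0]
ft_force: [-2.8, -2.0, 3.4]
width: 0.0433
```

>>> carry_out(increments=[0,0,0,0,0,0,0,0,0,0,0,0,0,0,0,0,0,0,0,0,0,0,0,0,0,0,0,0,0,0,0,0,0,0,0,0,0,0,0,0,0,0,0,0,0,0,0,0], grip=-1)

```text
time_s: 33.62
tcp_pos: [0.636, 0.2261, 0.0176]
tcp_rot: [0.0, 0.998, -0.063, 0.0]
ft_force: [0.1, -0.2, -0.9]
width: 0.0853
```

>>> carry_out(increments=[0,0,-0.2,0,0,0,0,0,-0.4,0,0,0,0,0,-0.6,0,0,0,0,0,-0.7,0,0,0,0,0,-0.7,0,0,0,0,0,-0.7,0,0,0,0,0,-0.6,0,0,0,0,0,0,0,0,0])

```text
time_s: 34.28
tcp_pos: [0.6393, 0.2282, 0.1814]
tcp_rot: [-0.003, 0.998, -0.063, 0.005]
ft_force: [0.2, -0.0, 0.8]
width: 0.0852
```

```bash
python3 plan.py .4835,-.136,.17,-.126 .4835,-.136,.03,-.126
```

```text
t 34.28 at [ 0.639  0.228  0.181 -0.126] w 0.0852
  turn z total -0.0  then shift [-2.72  9.52  0.29] len 9.91
  turn z total -0.0  then shift [ 0.  -0.   3.5] len 3.5
```

>>> carry_out(increments=[-0.24,0.86,0,0,0,0,-0.24,0.86,0,0,0,0,-0.24,0.86,0,0,0,0,-0.24,0.86,0,0,0,0,-0.24,0.86,0,0,0,0,-0.24,0.86,0,0,0,0,-0.24,0.86,0,0,0,0,-0.24,0.86,0,0,0,0])

```text
time_s: 34.95
tcp_pos: [0.5245, -0.0387, 0.1747]
tcp_rot: [0.0, 0.998, -0.063, 0.001]
ft_force: [-0.2, 0.2, -0.7]
width: 0.085
```

>>> carry_out(increments=[-0.24,0.86,0,0,0,0,-0.24,0.86,0,0,0,0,-0.24,0.86,0,0,0,0,0,0,0,0,0,0,0,0,0.4,0,0,0,0,0,0.4,0,0,0,0,0,0,0,0,0,0,0,0,0,0,0])

```text
time_s: 35.62
tcp_pos: [0.4835, -0.1358, 0.142]
tcp_rot: [0.0, 0.998, -0.063, -0.0]
ft_force: [-0.3, 0.7, 0.1]
width: 0.0855
```

```bash
python3 plan.py .4835,-.136,.03,-.126
python3 - <<'E'
from fit import *
a=[cv2.resize(imaging.get_image(c)[y:y+100,x:x+190],None,fx=4,fy=3) for c,x,y in(('scene',170,150),('top',140,140))]
cv2.imwrite('pics/g6.png',np.vstack(a))
E
```

```text
t 35.62 at [ 0.483 -0.136  0.142 -0.125] w 0.0855
  turn z total 0.01  then shift [0.  0.  2.8] len 2.8
```

View pics/g6.png

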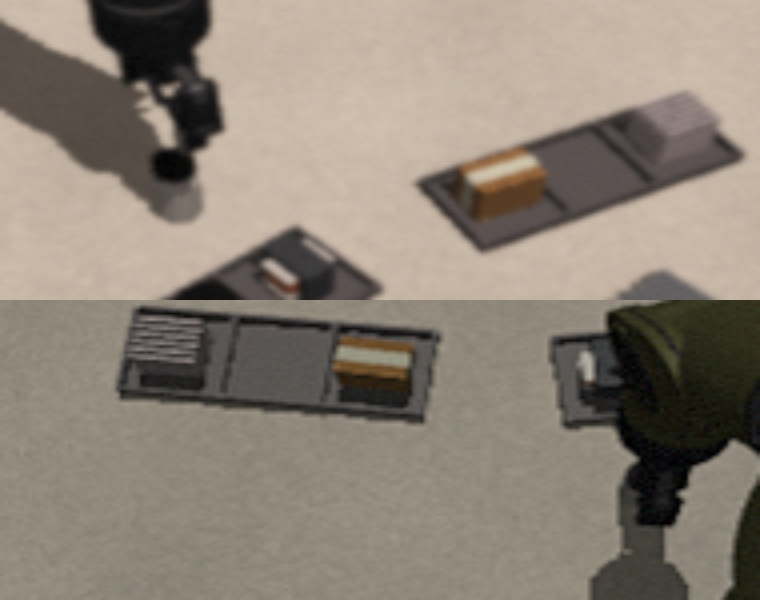

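Heatsink and carton sit in the end compartments, and the gripper is centred over the tall jar. Descend and grasp.

>>> carry_out(increments=[0,0,0.5,0,0,0,0,0,0.6,0,0,0,0,0,0.6,0,0,0,0,0,0.5,0,0,0,0,0,0.3,0,0,0,0,0,0.2,0,0,0,0,0,0,0,0,0,0,0,0,0,0,0])

```text
time_s: 36.38
tcp_pos: [0.4843, -0.136, 0.0343]
tcp_rot: [0.0, 0.998, -0.063, 0.0]
ft_force: [-0.0, 0.6, -0.1]
width: 0.0853
```

>>> carry_out(increments=[0,0,0,0,0,0,0,0,0,0,0,0,0,0,0,0,0,0,0,0,0,0,0,0,0,0,0,0,0,0,0,0,0,0,0,0,0,0,0,0,0,0,0,0,0,0,0,0], grip=1, force=40)

```text
time_s: 37.05
tcp_pos: [0.4842, -0.1363, 0.0344]
tcp_rot: [0.0, 0.998, -0.063, 0.001]
ft_force: [-0.1, -0.7, 5.6]
width: 0.0344
```

>>> carry_out(increments=[0,0,0,0,0,0,0,0,0,0,0,0,0,0,-0.3,0,0,0,0,0,-0.5,0,0,0,0,0,-0.6,0,0,0,0,0,-0.6,0,0,0,0,0,-0.6,0,0,0,0,0,-0.4,0,0,0])

```text
time_s: 37.72
tcp_pos: [0.484, -0.1362, 0.1557]
tcp_rot: [0.0, 0.998, -0.063, 0.001]
ft_force: [0.6, -0.3, -1.4]
width: 0.0345
```

```bash
python3 plan.py .626,.146,.15,-.126 .626,.146,.037,-.126
```

```text
t 37.72 at [ 0.484 -0.136  0.156 -0.126] w 0.0345
  turn z total -0.0  then shift [ 2.64 -7.45  0.14] len 7.9
  turn z total -0.0  then shift [ 0.   -0.    2.82] len 2.82
```

>>> carry_out(increments=[0.29,-0.83,0,0,0,0,0.29,-0.83,0,0,0,0,0.29,-0.83,0,0,0,0,0.29,-0.83,0,0,0,0,0.29,-0.83,0,0,0,0,0.29,-0.83,0,0,0,0,0.29,-0.83,0,0,0,0,0.29,-0.83,0,0,0,0])

```text
time_s: 38.38
tcp_pos: [0.6091, 0.1171, 0.1535]
tcp_rot: [0.0, 0.998, -0.063, -0.0]
ft_force: [0.7, 0.0, -1.3]
width: 0.0343
```

>>> carry_out(increments=[0.31,-0.81,0,0,0,0,0,0,0,0,0,0,0,0,0.5,0,0,0,0,0,0.6,0,0,0,0,0,0.6,0,0,0,0,0,0.5,0,0,0,0,0,0.2,0,0,0,0,0,0.1,0,0,0])

```text
time_s: 39.05
tcp_pos: [0.6241, 0.1456, 0.052]
tcp_rot: [0.001, 0.998, -0.063, -0.002]
ft_force: [0.8, 0.4, -0.9]
width: 0.0342
```

>>> carry_out(increments=[0,0,0,0,0,0,0,0,0,0,0,0,0,0,0,0,0,0,0,0,0,0,0,0,0,0,0,0,0,0,0,0,0,0,0,0,0,0,0,0,0,0,0,0,0,0,0,0])

```text
time_s: 39.72
tcp_pos: [0.6255, 0.1464, 0.0539]
tcp_rot: [-0.0, 0.998, -0.063, 0.0]
ft_force: [0.1, -0.8, -0.5]
width: 0.0342
```

```bash
python3 plan.py .626,.146,.0385,-.126
```

```text
t 39.72 at [ 0.626  0.146  0.054 -0.126] w 0.0342
  turn z total 0.0  then shift [0.01 0.01 0.38] len 0.38
```

>>> carry_out(increments=[0,0,0.15,0,0,0,0,0,0.1,0,0,0,0,0,0.07,0,0,0,0,0,0.06,0,0,0,0,0,0,0,0,0,0,0,0,0,0,0,0,0,0,0,0,0,0,0,0,0,0,0])

```text
time_s: 40.38
tcp_pos: [0.6251, 0.1463, 0.0385]
tcp_rot: [0.0, 0.998, -0.063, -0.0]
ft_force: [-1.4, 0.1, 2.9]
width: 0.0344
```

>>> carry_out(increments=[0,0,0,0,0,0,0,0,0,0,0,0,0,0,0,0,0,0,0,0,0,0,0,0,0,0,0,0,0,0,0,0,0,0,0,0,0,0,0,0,0,0,0,0,0,0,0,0], grip=-1)

```text
time_s: 41.05
tcp_pos: [0.6255, 0.1463, 0.0385]
tcp_rot: [0.0, 0.998, -0.063, 0.0]
ft_force: [-0.5, 0.2, -0.2]
width: 0.0851
```

>>> carry_out(increments=[0,0,-0.2,0,0,0,0,0,-0.4,0,0,0,0,0,-0.7,0,0,0,0,0,-0.8,0,0,0,0,0,-0.8,0,0,0,0,0,-0.8,0,0,0,0,0,-0.6,0,0,0,0,0,0,0,0,0])

```text
time_s: 41.72
tcp_pos: [0.6286, 0.148, 0.2172]
tcp_rot: [-0.002, 0.998, -0.063, 0.005]
ft_force: [1.4, -0.2, 0.2]
width: 0.0851
```

>>> carry_out(increments=[-0.5,0.8,0,0,0,0,-0.5,0.8,0,0,0,0,-0.5,0.8,0,0,0,0,-0.5,0.8,0,0,0,0,-0.5,0.8,0,0,0,0,-0.5,0.8,0,0,0,0,0,0,0,0,0,0,0,0,0,0,0,0])

```text
time_s: 42.38
tcp_pos: [0.4806, -0.0315, 0.2105]
tcp_rot: [0.001, 0.998, -0.065, -0.001]
ft_force: [0.6, 0.7, 0.4]
width: 0.0853
```

Run:
```python
from fit import *
print(observe()['tcp_pos'])
T3=(.626,.146,-.126);T2=(.613,-.1538,.105)
for n,a,T in(('tall_jar_mid',[.626,.146],T3),('heatsink_mid',[.636,.226],T3),('carton_mid',[.616,.067],T3),('short_jar_mid',[.616,-.193],T2),('transformer_mid',[.609,-.114],T2)):
    p=fit(n,a,[T[2]],z=.004); d=p[:2]-T[:2];c,s=np.cos(T[2]),np.sin(T[2]); print('   in tray',np.round([c*d[0]+s*d[1],-s*d[0]+c*d[1]],3))
for n in('reel','meter'): print(n,[np.round(finder.spot_in('top',n)[0]['location'],3)])
a=[cv2.resize(imaging.get_image(c)[y:y+100,x:x+190],None,fx=4,fy=3) for c,x,y in(('scene',190,170),('top',150,130))]
cv2.imwrite('pics/g7.png',np.vstack(a))
```

```text
[ 0.48063667 -0.03151108  0.21052551]
tall_jar_mid [] [ 0.626  0.146 -0.126] 0.0
   in tray [0. 0.]
heatsink_mid ['top', 'scene'] [ 0.636   0.2266 -0.1127] 0.239
heatsink_mid ['top'] [ 0.635   0.2255 -0.1141] 0.075
heatsink_mid ['scene'] [0.6382 0.2286 0.0179] 0.121
   in tray [-0.     0.081]
carton_mid ['top', 'scene'] [ 0.615   0.0695 -0.1024] 0.284
carton_mid ['top'] [ 0.6132  0.0688 -0.0436] 0.181
carton_mid ['scene'] [ 0.6153  0.0697 -0.1045] 0.095
   in tray [-0.001 -0.077]
short_jar_mid ['scene'] [ 0.6143 -0.1927  0.3824] 0.177
short_jar_mid ['scene'] [ 0.6143 -0.1927  0.3824] 0.177
   in tray [-0.003 -0.039]
transformer_mid ['top', 'scene'] [ 0.6085 -0.1117  0.0923] 0.601
transformer_mid ['top'] [ 0.6033 -0.106  -0.1796] 0.516
transformer_mid ['scene'] [ 0.6086 -0.1117  0.1145] 0.069
   in tray [-0.     0.042]
reel [array([0.373, 0.481, 0.011])]
meter [array([ 0.335, -0.49 ,  0.033])]
```

View pics/g7.png

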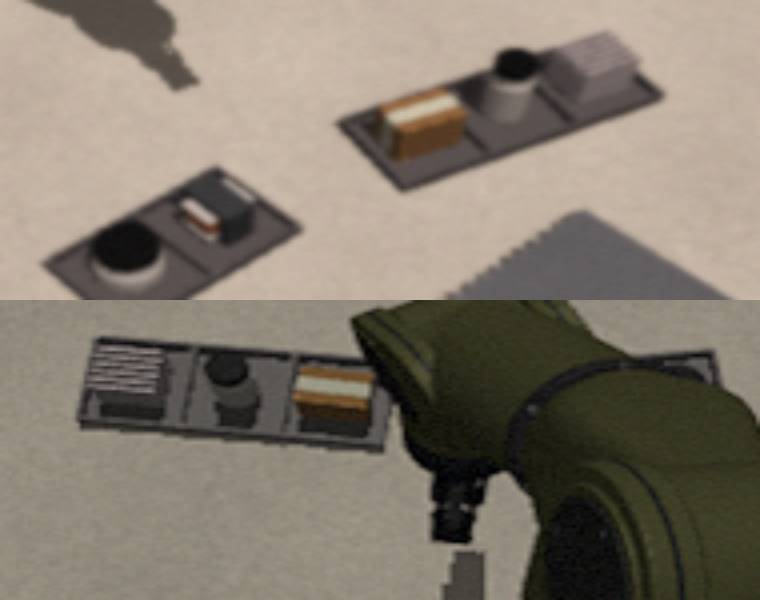

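All five parts stand upright in their compartments and the robot is clear of everything. Hand in.

```bash
python3 -c "
from h import *
print(hand_in())"
```

```text
the job is handed in; nothing more can be done
None
```

I made up both kits and handed the job in at about 43 s of robot time; no verdict was reported.

- **Long tray:** the heatsink is at tray y ≈ +81 mm and the carton at about −77 mm, both with x ≈ 0. The tall jar is in the middle. The networks did not find it in the last pictures, so that rests on the pictures and on the release point, which was at the compartment centre.
- **Short tray:** the short jar is at y ≈ −39 mm and the transformer at about +42 mm. The arm partly hid this tray from the top camera, so both positions come from the scene camera. The transformer's own top-view fit was poor (about 5 mm off) and I disregarded it.
- **Upright:** in the last pictures all five parts look upright. I did not measure tilt or foot height directly.
- **Reel and multimeter:** the arm never went near either. The finder put the reel within about 4 mm of its first reading. Its multimeter reading moved about 20 mm (y −0.472 to −0.490 m), and I did not check that further. I put it down to finder error or the arm hiding part of the meter.

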